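# Find the loose bench socket and hold its cover open

### The arm

A 6-joint arm with a two-finger parallel gripper is mounted at the origin on the work surface. World frame = base frame: x ahead of the robot, y to its left, z up, the work surface at z = 0. Lengths are in m, angles in rad, forces in N, time in s.
With the tool pointing down it reaches from about 0.35 to 0.775 m from the base axis. Payload 5.5 kg.
Tool frame: the origin (TCP) lies midway between the tips of the shut fingers; the grasp point (between the pads) lies 19 mm behind it; z points along the fingers, y is the line along which they close (so a half turn about z gives the same grasp; the last joint's range is limited). The gripper opens to 85 mm and grips with 20 to 120 N. Pads are 22 mm wide; open, the fingers measure 114 mm over their backs; the gripper's body (76 mm by 85 mm) begins 54 mm behind the grasp point. The pads swing forward as they close: fully open they stand 13 mm farther back than shut.
Start: joints at [-1.452, 0.313, 0.046, 1.304, 0, 1.431], TCP at [0.147, -0.556, 0.231] pointing down, gripper open.
Joint ranges: [-2.76, 2.76], [-0.86, 1.69], [-1.03, 1.26], [-2.2, 2.34], [-1.47, 1.5], [-3.14, 3.14]. Speed limits (rad/s): [2.57, 2.57, 3.14, 3.14, 3.14, 3.14].

### API

Orientations are given as a unit quaternion [w, x, y, z].
In Python, from workcell import telemetry, imaging, env gives the robot as it stands. The module is installed in compiled form; this text tells all that it offers.
- The arm moves only by the tool step_arm, never from a script. Its argument "moves" is a list of rows, each a list of 3 entries, a list of its own where there are three numbers: the shift along the tool's x, y, z in mm, then the turn, a rotation vector about the tool's x, y, z in rad, then the finger opening in mm, from 0 to 85.4. A call has 1 to 8 rows; each row is the pose to reach, as a shift and turn from the pose commanded when the call began, along the tool's axes at that moment; what a row does not reach only later rows make up. A row lasts 1/12 s, in which the tool goes at most 41.7 mm and 7.16 degrees, less where a joint would pass 70% of its speed; a pose out of reach is approached as far as the arm can. A call with a gripper value outside its range is refused whole. The fingers move at their own pace and stop on an object; "grip_force" is the grip in N (left out, the last holds). Time passes only in rows, so rows that repeat a pose let the fingers close. It gives the time, the measured TCP pose, the force, the opening and the grip force at its end, in the units of the state.
- telemetry.get_state(): the state, without advancing time (a new reading comes with each control period).
- imaging.read_camera(name): name is "side" or "top" or "wrist"; returns the picture (400x640x3 uint8, red, green, blue); there is no depth.
- imaging.camera_params(name): a dict with "camera_matrix" (3x3 intrinsics, pixels), "pose" (4x4, takes a point from camera to world coordinates). Camera axes: x right, y up, looking along -z (the intrinsics and any distortion apply to the point x, -y, -z); pixel columns grow to the right and rows downward; lengths in m; the calibration is good to about 2 mm. The wrist camera is an equidistant fisheye: a pixel r from the principal point sees the ray r / f radians off the axis. A picture is of the moment at which its call begins: read the wrist's pose just before it. camera_params takes no time and is no camera call; for the wrist camera it gives the pose at the moment of the call.
- env.hand_in(): hands the job in; it is judged then, once.
The state is a dict: "clock": time; "joint_pos": joint angles; "qvel": joint speeds; "tau": joint torques, N m; "tcp_pos": TCP position; "orientation": TCP orientation; "wrist_force": force on the tool from outside, world axes, zero at the start; "ft_torque": the same for the moment, N m; "finger_gap": finger opening in m; "grip_force": force on a finger pad.
Only numpy, scipy, OpenCV 4.12 (cv2) and the standard library are available. Lean on these libraries where they do the work, as an engineer would, in place of code of your own. Each camera call takes 0.05 s, during which the arm holds its last target. There are 200 camera calls.

### The job

One of the three sockets on this lab bench's service trunking has come loose. Switch the bench off by setting the isolator lever to its middle position, straight out at the red mark, and only then tap the closed covers of all three sockets gently, one after the other from the robot's left to its right, to find the one that gives. Lift that one's spring cover by its blue tab to 60 degrees or a little more and finish while still holding it open there, so that the electrician can get at the fixing screw; leave the lever off, the other two covers shut and the things on the bench where they are.

Things in the scene. Friction and masses are not known exactly. Their poses are not given: they have to be found in the camera images.
- service: white bench trunking, blue ends, 168 x 606 mm, fixed; origin under its centre, y along it (robot's left), z up. Top face slopes 15 deg, falling along +x (away from the robot), 85 mm high at mid slope. Along y on the face: sockets at 0 and +-105 mm, isolator at +235 or -235, at the other end a flat pilot-lamp module, 25 mm high
- lever (a joint): isolator lever, rad: 0 = off, square to the sloping face, in line with the red mark; positive leans to the trunking's -y side (robot's right), negative to +y (green marks: the two supplies); stops +-1.05. Its axis runs down the slope. Starts at 0.6 to 1.05. About 2 N at the knob moves it and it stays where it is left
- lever_knob (a point): centre of the red ball knob, 28 mm in diameter, on the end of the lever, 68 mm from the pivot; a slim arm, 10 to 15 mm thick, carries it
- lever_pivot (a point): the lever's pivot, 30 mm square out from the sloping face. The yellow isolator housing around it is 94 x 86 mm and 26 mm high; the black humps on it at both sides of the arm are 46 mm high
- socket_a: one of three alike sockets, in any of the three places: white frame 84 x 84 x 12 mm with grey cover. Origin at the middle of its underside, on the sloping face; x down the slope, y along the row, z square out. Two are rigid; the loose one looks the same (at most a hair askew) but sinks 6 mm along -z when its closed cover is pushed (gives from about 0.7 N, at its stop by 2 N), then springs back
- top_a (a point): the place to tap: centre of the flat top of socket_a's cover (72 x 72 x 9 mm), when shut 22.5 mm square out from the sloping face; moves with the cover
- tab_a (a point): centre of the blue finger tab of socket_a's cover: 24 mm wide along the row, 22 mm long, 21 mm high, jutting from the cover's edge farthest from the robot, 12 mm higher than the cover's top, 85 mm from the hinge. It overhangs the frame by 16 mm, its underside 13.5 mm clear of the face; free on both sides. Moves with the cover
- hinge_a (a point): middle of the hinge line of socket_a's cover: on the robot's side of the socket, parallel to the row, 16.5 mm square out from the face
- cover_a (a joint): opening of socket_a's cover, rad: 0 = shut, 1.75 = stop. A spring shuts it (about 0.5 N at the tab when shut, 1.2 N at 1.2 rad): it does not stay open by itself. Opening, the tab rises and swings back towards the robot
- socket_b: one of three alike sockets, in any of the three places: white frame 84 x 84 x 12 mm with grey cover. Origin at the middle of its underside, on the sloping face; x down the slope, y along the row, z square out. Two are rigid; the loose one looks the same (at most a hair askew) but sinks 6 mm along -z when its closed cover is pushed (gives from about 0.7 N, at its stop by 2 N), then springs back
- top_b (a point): the place to tap: centre of the flat top of socket_b's cover (72 x 72 x 9 mm), when shut 22.5 mm square out from the sloping face; moves with the cover
- tab_b (a point): centre of the blue finger tab of socket_b's cover: 24 mm wide along the row, 22 mm long, 21 mm high, jutting from the cover's edge farthest from the robot, 12 mm higher than the cover's top, 85 mm from the hinge. It overhangs the frame by 16 mm, its underside 13.5 mm clear of the face; free on both sides. Moves with the cover
- hinge_b (a point): middle of the hinge line of socket_b's cover: on the robot's side of the socket, parallel to the row, 16.5 mm square out from the face
- cover_b (a joint): opening of socket_b's cover, rad: 0 = shut, 1.75 = stop. A spring shuts it (about 0.5 N at the tab when shut, 1.2 N at 1.2 rad): it does not stay open by itself. Opening, the tab rises and swings back towards the robot
- socket_c: one of three alike sockets, in any of the three places: white frame 84 x 84 x 12 mm with grey cover. Origin at the middle of its underside, on the sloping face; x down the slope, y along the row, z square out. Two are rigid; the loose one looks the same (at most a hair askew) but sinks 6 mm along -z when its closed cover is pushed (gives from about 0.7 N, at its stop by 2 N), then springs back
- top_c (a point): the place to tap: centre of the flat top of socket_c's cover (72 x 72 x 9 mm), when shut 22.5 mm square out from the sloping face; moves with the cover
- tab_c (a point): centre of the blue finger tab of socket_c's cover: 24 mm wide along the row, 22 mm long, 21 mm high, jutting from the cover's edge farthest from the robot, 12 mm higher than the cover's top, 85 mm from the hinge. It overhangs the frame by 16 mm, its underside 13.5 mm clear of the face; free on both sides. Moves with the cover
- hinge_c (a point): middle of the hinge line of socket_c's cover: on the robot's side of the socket, parallel to the row, 16.5 mm square out from the face
- cover_c (a joint): opening of socket_c's cover, rad: 0 = shut, 1.75 = stop. A spring shuts it (about 0.5 N at the tab when shut, 1.2 N at 1.2 rad): it does not stay open by itself. Opening, the tab rises and swings back towards the robot
- beaker: empty glass beaker, 70 mm wide, 90 mm high; origin under its centre; bystander standing in front of the trunking (far side from the robot)
- calculator: black pocket calculator, 160 x 80 x 17 mm, lying flat; origin under its centre, bystander standing in front of the trunking (far side from the robot)
- wash_bottle: white plastic bottle with red cap, 60 mm wide, 150 mm high; origin under its centre; bystander standing in front of the trunking (far side from the robot)

How it is judged:
On the way, in this order (a step that is already met when the one before it is completed fails the run):
1. the isolator lever stands in its middle (off) position, with all covers shut (value of joint lever between -0.12 and 0.12 rad and value of joint each of cover_a, cover_b, cover_c below 0.1 rad), for 0.2 s.
2. the left-hand socket is tapped, with all covers shut (all of step 1 and ((y of socket_a in the frame of service between 0.05 and 0.2 m and contact force between the fingers and socket_a above 1 N) or (y of socket_b in the frame of service between 0.05 and 0.2 m and contact force between the fingers and socket_b above 1 N) or (y of socket_c in the frame of service between 0.05 and 0.2 m and contact force between the fingers and socket_c above 1 N))), for 0.02 s.
3. the middle socket is tapped, with all covers shut (all of step 1 and ((y of socket_a in the frame of service between -0.05 and 0.05 m and contact force between the fingers and socket_a above 1 N) or (y of socket_b in the frame of service between -0.05 and 0.05 m and contact force between the fingers and socket_b above 1 N) or (y of socket_c in the frame of service between -0.05 and 0.05 m and contact force between the fingers and socket_c above 1 N))), for 0.02 s.
4. the right-hand socket is tapped, with all covers shut (all of step 1 and ((y of socket_a in the frame of service between -0.2 and -0.05 m and contact force between the fingers and socket_a above 1 N) or (y of socket_b in the frame of service between -0.2 and -0.05 m and contact force between the fingers and socket_b above 1 N) or (y of socket_c in the frame of service between -0.2 and -0.05 m and contact force between the fingers and socket_c above 1 N))), for 0.02 s.
At the end, for the whole second after the job is handed in: the loose socket's cover is held still by the fingers, at least 1.0 rad (57 degrees) open; the other two covers are shut (within 0.1 rad), the lever is within 0.12 rad of its middle position, and the beaker, calculator and bottle are within 25 mm of where they stood (value of joint lever between -0.12 and 0.12 rad and ((angle between the y axis of socket_a and the y axis of service, either way round above 0.007 rad and value of joint cover_a above 1 rad and velocity of joint cover_a between -0.1 and 0.1 rad/s and contact force between the fingers and socket_a above 0.3 N and value of joint each of cover_b, cover_c below 0.1 rad) or (angle between the y axis of socket_b and the y axis of service, either way round above 0.007 rad and value of joint cover_b above 1 rad and velocity of joint cover_b between -0.1 and 0.1 rad/s and contact force between the fingers and socket_b above 0.3 N and value of joint each of cover_a, cover_c below 0.1 rad) or (angle between the y axis of socket_c and the y axis of service, either way round above 0.007 rad and value of joint cover_c above 1 rad and velocity of joint cover_c between -0.1 and 0.1 rad/s and contact force between the fingers and socket_c above 0.3 N and value of joint each of cover_a, cover_b below 0.1 rad)) and distance of each of beaker, calculator, wash_bottle from where it was at the start of the episode below 0.025 m); the arm keeps its last pose, push and grip.
It fails at once if the cover of a socket that is not loose is lifted (over 0.25 rad) ((value of joint cover_a above 0.25 rad and not (angle between the y axis of socket_a and the y axis of service, either way round above 0.007 rad)) or (value of joint cover_b above 0.25 rad and not (angle between the y axis of socket_b and the y axis of service, either way round above 0.007 rad)) or (value of joint cover_c above 0.25 rad and not (angle between the y axis of socket_c and the y axis of service, either way round above 0.007 rad))).
It fails at once if a cover is lifted (over 0.25 rad) while the lever is not in its middle position (value of joint any of cover_a, cover_b, cover_c above 0.25 rad and (value of joint lever above 0.2 rad or value of joint lever below -0.2 rad)).
It fails at once if a socket is struck harder than 45 N (gripping the tab does not count) ((contact force between the arm and socket_a above 45 N and distance between the grasp point and tab_a above 0.035 m) or (contact force between the arm and socket_b above 45 N and distance between the grasp point and tab_b above 0.035 m) or (contact force between the arm and socket_c above 45 N and distance between the grasp point and tab_c above 0.035 m)).
It fails at once if the beaker, calculator or bottle is pushed more than 25 mm or tipped (distance of any of beaker, calculator, wash_bottle from where it was at the start of the episode above 0.025 m or angle between any of beaker, calculator, wash_bottle's own z axis and vertical above 0.4 rad).
It also fails if it takes over 69 s, if anything falls off the work surface, if the arm or the gripper's body presses on something with over 40 N, if the wrist force passes 120 N, or if a joint passes its speed limit or range.

## Working session

There is one attempt and no reset: what is moved stays moved. The work goes in short steps, Python scripts to look and compute and a tool call to move; the robot and the scene stay as the last step left them, time stands still between calls to the robot, and variables do not carry over. Pictures are saved under pics/ and viewed, at most 10 in all, crops included, and the job is handed in when it is done.

Besides the shell and the picture viewer there is one more tool, called in YAML: its name, and indented under it one key for each argument. step_arm: Moves the arm, as the interface text tells. Its arguments: {"type":"object","properties":{"moves":{"type":"array"},"grip_force":{"type":"number"}},"required":["moves"]}

```bash
mkdir -p pics; python3 - <<'E'
from workcell import telemetry, imaging
import cv2,numpy as np
for n in ["side","top"]:
    im=imaging.read_camera(n); np.save(f"{n}0.npy",im)
    cv2.imwrite(f"pics/{n}0.png",im[:,:,::-1])
    p=imaging.camera_params(n); print(n,np.round(p["camera_matrix"],1).tolist(),np.round(p["pose"],3).tolist(),[k for k in p])
print(telemetry.get_state())
E
```

```text
side [[424.0, 0.0, 321.0], [0.0, 424.0, 203.5], [0.0, 0.0, 1.0]] [[0.986, 0.086, -0.14, 0.479], [-0.165, 0.553, -0.817, -0.764], [0.007, 0.829, 0.559, 0.613], [0.0, 0.0, 0.0, 1.0]] ['camera_matrix', 'pose']
top [[516.1, 0.0, 321.7], [0.0, 516.1, 193.5], [0.0, 0.0, 1.0]] [[-0.002, 0.998, -0.061, 0.547], [-1.0, -0.001, 0.018, -0.034], [0.018, 0.061, 0.998, 1.256], [0.0, 0.0, 0.0, 1.0]] ['camera_matrix', 'pose']
{'clock': 0.1, 'joint_pos': array([-1.45157197e+00,  3.13914712e-01,  4.51052196e-02,  1.30360092e+00,
       -2.62591988e-05,  1.43119520e+00]), 'qvel': array([-0.00116954, -0.00214049,  0.00416717,  0.00064719,  0.00182312,
        0.00010533]), 'tau': array([ 2.97005667e-03, -4.81726563e+01,  2.99244153e+01,  1.28189806e-02,
       -8.39461995e-05,  3.08669314e-06]), 'tcp_pos': array([ 0.14709685, -0.55540062,  0.23050923]), 'orientation': array([-8.07134023e-04,  9.91637527e-01,  1.29051788e-01, -4.90659785e-06]), 'wrist_force': array([0.29729047, 0.21742842, 0.31348866]), 'ft_torque': array([ 0.02756026,  0.03144573, -0.00227095]), 'grip_force': 0.0, 'finger_gap': 0.08535586667793832}
```

View pics/top0.png

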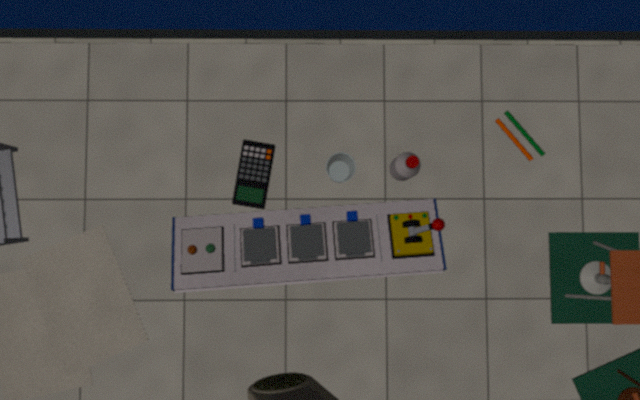

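View pics/side0.png

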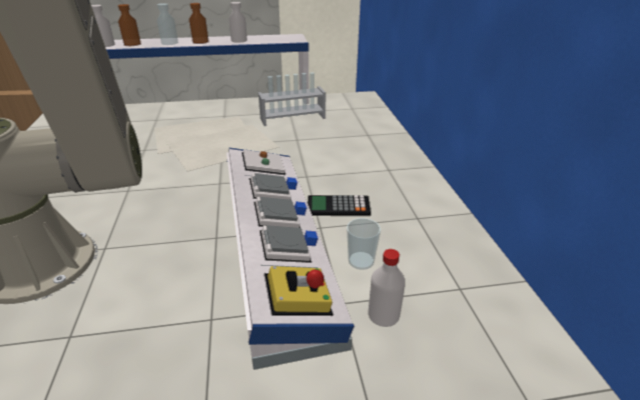

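The top view shows the trunking, with tabs at (258,223), (306,219), (352,216), the yellow isolator at (411,235) on the robot's right, and the red knob at (438,225) leaning right. The side view agrees: blue tabs at (292,183), (300,208), (311,238), knob at (315,279).

```bash
cat > h.py <<'E'
import numpy as np, cv2
from scipy.spatial.transform import Rotation as R
from scipy.optimize import least_squares
from workcell import telemetry, imaging
def ray(cam,uv):
    p=imaging.camera_params(cam);K=p["camera_matrix"];T=p["pose"]
    d=np.array([(uv[0]-K[0,2])/K[0,0],-(uv[1]-K[1,2])/K[1,1],-1.])
    return T[:3,3],T[:3,:3]@(d/np.linalg.norm(d))
def proj(cam,X):
    p=imaging.camera_params(cam);K=p["camera_matrix"];T=p["pose"]
    c=(np.asarray(X)-T[:3,3])@T[:3,:3]
    return np.array([K[0,2]+K[0,0]*c[0]/-c[2],K[1,2]-K[1,1]*c[1]/-c[2]])
def tri(a,b):
    A=np.zeros((3,3));v=np.zeros(3);
    for o,d in(a,b):
        P=np.eye(3)-np.outer(d,d);A+=P;v+=P@o
    X=np.linalg.solve(A,v); return X,[np.linalg.norm((np.eye(3)-np.outer(d,d))@(X-o)) for o,d in(a,b)]
def blobs(im,lo,hi,box,amin=15):
    m=cv2.inRange(cv2.cvtColor(im,cv2.COLOR_RGB2HSV),lo,hi)
    k=np.zeros_like(m);k[box[1]:box[3],box[0]:box[2]]=255;m&=k
    n,_,s,c=cv2.connectedComponentsWithStats(m)
    return [(c[i].round(1),s[i].tolist()) for i in range(1,n) if s[i,4]>=amin]
c15,s15=np.cos(np.pi/12),np.sin(np.pi/12)
def svc(s,y,n): # along slope, row, normal -> service frame
    return np.array([s*c15+n*s15,y,.085-s*s15+n*c15])
def world(q,P): # q=x,y,yaw
    return R.from_euler('z',q[2]).apply(P)+[q[0],q[1],0]
E
python3 - <<'E'
from h import *
top=np.load("top0.npy");side=np.load("side0.npy")
B=((105,120,50),(130,255,255))
t=blobs(top,*B,(240,205,370,232)); s=blobs(side,*B,(280,170,325,250))
r1=blobs(top,(0,170,60),(6,255,255),(425,205,450,240));r2=blobs(side,(0,170,60),(6,255,255),(300,260,330,300))
y1=blobs(top,(20,120,60),(35,255,255),(380,200,440,265),50)
for x in(t,s,r1,r2,y1):print(x)
t.sort(key=lambda b:b[0][0]); s.sort(key=lambda b:b[0][1])
tabs=[tri(ray("top",a[0]),ray("side",b[0])) for a,b in zip(t,s)]
k=tri(ray("top",r1[0][0]),ray("side",r2[0][0]))
print(tabs,k)
ys=[.105,0,-.105]
def f(q):
    e=[]
    for a,b,y in zip(t,s,ys):
        e+=list(proj("top",world(q,svc(.047,y,.0305)))-a[0])   # top cam sees mostly top face
    return np.array(e)
r=least_squares(f,[.5,0,0]);print(r.x,f(r.x).round(2))
q=r.x;np.save("q.npy",q)
print([world(q,svc(.047,y,.024)).round(4) for y in ys])
kp=k[0]; iv=R.from_euler('z',-q[2]).apply(kp-[q[0],q[1],0]); iv[2]-=.085
print("knob in face frame s,y,n",iv[0]*c15-iv[2]*s15,iv[1],iv[0]*s15+iv[2]*c15)
E
```

```text
[(array([351.6, 216. ]), [347, 211, 11, 11, 99]), (array([304.9, 219.4]), [300, 215, 11, 10, 91]), (array([257.6, 222.8]), [253, 218, 11, 11, 98])]
[(array([291.3, 182.8]), [287, 178, 10, 11, 90]), (array([300. , 207.6]), [295, 202, 11, 13, 111]), (array([310.5, 237.6]), [305, 231, 12, 14, 141])]
[(array([437.5, 224.2]), [432, 219, 12, 11, 84])]
[(array([314.7, 278.4]), [307, 270, 16, 18, 227])]
[(array([408. , 237.8]), [390, 213, 43, 43, 1011]), (array([420.8, 217.7]), [411, 212, 19, 14, 161])]
[(array([0.55337418, 0.08898199, 0.09536746]), [np.float64(0.0008676433021194636), np.float64(0.0008676433021194304)]), (array([ 0.5607502 , -0.01697207,  0.09591115]), [np.float64(0.0008488525276403753), np.float64(0.0008488525276406103)]), (array([ 0.56820082, -0.12198129,  0.09560758]), [np.float64(0.0008648941260531196), np.float64(0.000864894126053003)])] (array([ 0.54920544, -0.30014367,  0.15969215]), [np.float64(0.0007550520417547311), np.float64(0.000755052041754811)])
[ 0.50668619 -0.02041201  0.07022002] [ 0.12 -0.   -0.14 -0.    0.02  0.01]
[array([0.5508, 0.088 , 0.096 ]), array([ 0.5582, -0.0168,  0.096 ]), array([ 0.5655, -0.1215,  0.096 ])]
knob in face frame s,y,n 0.0026796064071713775 -0.28202553413443454 0.07804499847050159
```

```bash
cat >> h.py <<'E'
q=np.load("q.npy")+[.0015,0,0]
Rw=R.from_euler('z',q[2])
def goto(s,y,n,th=0.):
    """TCP target in face coords (mm), th = cover-opening tilt (rad); prints shift mm / rotvec in current tool axes"""
    st=telemetry.get_state();o=st["orientation"];Rc=R.from_quat(np.r_[o[1:],o[0]])
    P=world(q,svc(s/1e3,y/1e3,n/1e3))
    X=np.array([c15,0,-s15]);Z=-np.array([s15,0,c15]);Y=np.cross(Z,X)
    Rt=Rw*R.from_euler('y',-th)*R.from_matrix(np.c_[X,Y,Z])
    print((s,y,n,th),"shift",(Rc.inv().apply(P-st["tcp_pos"])*1e3).round(1).tolist(),"rot",(Rc.inv()*Rt).as_rotvec().round(3).tolist(),P.round(3))
def where():
    st=telemetry.get_state();o=st["orientation"];Rc=R.from_quat(np.r_[o[1:],o[0]])
    iv=Rw.inv().apply(st["tcp_pos"]-[q[0],q[1],0]);iv[2]-=.085
    print("t",round(st["clock"],2),"face mm",(np.array([iv[0]*c15-iv[2]*s15,iv[1],iv[0]*s15+iv[2]*c15])*1e3).round(1),"F",st["wrist_force"].round(2),"gap",round(st["finger_gap"]*1e3,1),st["grip_force"],"tool z",Rc.apply([0,0,1]).round(3),"j",st["joint_pos"].round(2))
E
python3 -c "
from h import *
where();goto(0,-282,140);goto(0,-282,160)"
```

```text
t 0.1 face mm [-421.8 -508.3   37.6] F [0.3  0.22 0.31] gap 85.4 0.0 tool z [-0.     0.002 -1.   ] j [-1.45  0.31  0.05  1.3  -0.    1.43]
(0, -282, 140, 0.0) shift [468.7, -140.9, 10.6] rot [0.023, -0.261, 0.188] [ 0.564 -0.299  0.22 ]
(0, -282, 160, 0.0) shift [473.8, -140.0, -8.7] rot [0.023, -0.261, 0.188] [ 0.569 -0.299  0.24 ]
```

step_arm:
  moves:
    - [[40,-12,-1],[0,0,0.1],60]
    - [[80,-24,-2],[0,-0.1,0.188],60]
    - [[120,-36,-3],[0.023,-0.2,0.188],60]
    - [[160,-48,-4],[0.023,-0.261,0.188],60]
    - [[200,-60,-5],[0.023,-0.261,0.188],60]
    - [[240,-72,-6],[0.023,-0.261,0.188],60]
    - [[280,-84,-7],[0.023,-0.261,0.188],60]
    - [[320,-95,-8],[0.023,-0.261,0.188],60]
  grip_force: 20

```text
clock: 0.77
tcp_pos: [0.4295, -0.3828, 0.2388]
orientation: [0.005, 0.991, 0.035, -0.131]
wrist_force: [0.8, -1.4, 0.2]
finger_gap: 0.0602
grip_force: 0.0
```

```bash
python3 -c "
from h import *
where();goto(0,-282,150);goto(0,-282,90)"
```

```text
t 0.77 face mm [-140.2 -356.   121.6] F [ 0.83 -1.44  0.19] gap 60.2 0.0 tool z [-0.259 -0.019 -0.966] j [-0.77  0.48  0.28  1.55 -0.19  2.32]
(0, -282, 150, 0.0) shift [140.1, -74.0, -28.5] rot [0.001, 0.001, -0.0] [ 0.567 -0.299  0.23 ]
(0, -282, 90, 0.0) shift [140.2, -74.1, 31.5] rot [0.001, 0.001, -0.0] [ 0.551 -0.3    0.172]
```

step_arm:
  moves:
    - [[40,-20,-28],[0,0,0],60]
    - [[75,-40,-28],[0,0,0],60]
    - [[110,-60,-28],[0,0,0],60]
    - [[140,-74,-28],[0,0,0],60]
    - [[140,-74,-28],[0,0,0],60]
    - [[140,-74,0],[0,0,0],60]
    - [[140,-74,28],[0,0,0],60]
    - [[140,-74,28],[0,0,0],60]

```text
clock: 1.43
tcp_pos: [0.5465, -0.2996, 0.1691]
orientation: [0.002, 0.99, 0.035, -0.136]
wrist_force: [-0.9, 0.8, -1.5]
finger_gap: 0.0602
grip_force: 0.0
```

```bash
python3 - <<'E'
from h import *
where();goto(0,-282,64);goto(0,-235,82)
im=imaging.read_camera("wrist");cv2.imwrite("pics/w1.png",im[:,:,::-1])
E
```

```text
t 1.43 face mm [  -3.8 -281.2   86.1] F [-0.94  0.82 -1.48] gap 60.2 0.0 tool z [-0.268 -0.013 -0.963] j [-0.56  0.64  0.38  1.53 -0.15  2.53]
(0, -282, 64, 0.0) shift [4.0, 1.0, 22.0] rot [-0.006, 0.01, 0.002] [ 0.544 -0.301  0.147]
(0, -235, 82, 0.0) shift [3.9, -46.1, 4.3] rot [-0.006, 0.01, 0.002] [ 0.546 -0.253  0.164]
```

View pics/w1.png

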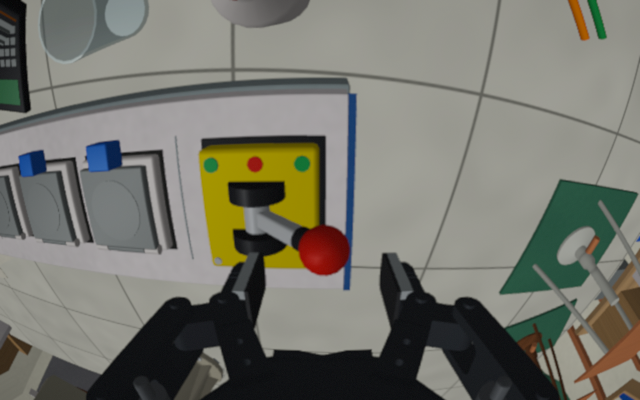

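Knob at (324,250) is between the fingers (tips at about (255,270) and (395,265)); the red mark is at (255,164). I'll descend and carry the lever along its arc.

step_arm:
  moves:
    - [[1,1,11],[0,0,0],60]
    - [[1,1,22],[0,0,0],60]
    - [[1,1,22],[0,0,0],60]
    - [[1,-10,22],[0,0,0],56]
    - [[1,-22,18],[0,0,0],50]
    - [[1,-34,10],[0,0,0],45]
    - [[1,-46,4],[0,0,0],45]
    - [[1,-46,4],[0,0,0],40]

```text
clock: 2.15
tcp_pos: [0.5502, -0.2563, 0.1778]
orientation: [0.009, 0.991, 0.035, -0.126]
wrist_force: [1.0, -3.4, 2.5]
finger_gap: 0.0403
grip_force: 1.5
```

step_arm:
  moves:
    - [[0,0,0],[0,0,0],35]
    - [[0,0,0],[0,0,0],30]
    - [[0,0,0],[0,0,0],28]
    - [[0,0,0],[0,0,0],27]
    - [[0,0,0],[0,0,0],27]

```text
clock: 2.57
tcp_pos: [0.5475, -0.2561, 0.1721]
orientation: [0.005, 0.991, 0.034, -0.13]
wrist_force: [1.8, -0.7, 6.4]
finger_gap: 0.0273
grip_force: 6.8
```

```bash
python3 - <<'E'
from h import *
where();goto(0,-235,82)
top=imaging.read_camera("top");im=imaging.read_camera("wrist");cv2.imwrite("pics/w2.png",im[:,:,::-1])
E
```

```text
t 2.57 face mm [  -0.7 -237.9   90. ] F [ 1.85 -0.72  6.4 ] gap 27.3 6.798145025968552 tool z [-0.257 -0.02  -0.966] j [-0.5   0.59  0.31  1.5  -0.14  2.59]
(0, -235, 82, 0.0) shift [0.7, -2.9, 8.0] rot [0.002, -0.001, -0.001] [ 0.546 -0.253  0.164]
```

View pics/w2.png

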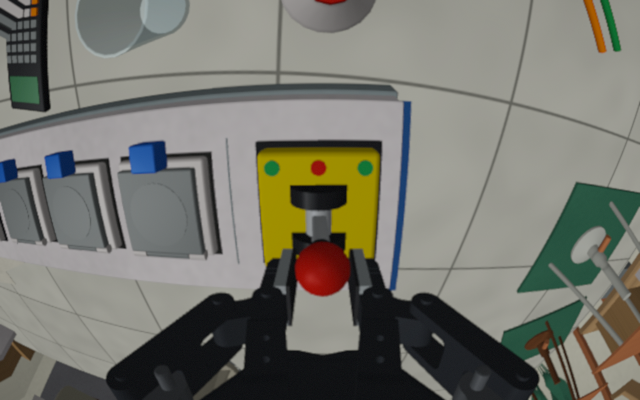

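The knob (323,270) is gripped and the arm is in line with the red mark (318,168): lever off. Releasing and moving to the left socket.

step_arm:
  moves:
    - [[0,-2,0],[0,0,0],27]
    - [[0,-2,0],[0,0,0],27]
    - [[0,-2,0],[0,0,0],40]
    - [[0,-2,0],[0,0,0],50]
    - [[0,-2,-20],[0,0,0],55]
    - [[0,-2,-50],[0,0,0],55]
    - [[0,-2,-60],[0,0,0],55]
    - [[0,-30,-60],[0,0,0],0]

```text
clock: 3.33
tcp_pos: [0.5616, -0.2285, 0.2307]
orientation: [0.006, 0.991, 0.032, -0.129]
wrist_force: [-0.2, 0.2, 0.1]
finger_gap: 0.0441
grip_force: 0.0
```

```bash
python3 -c "
from h import *
where();goto(0,105,60)
"
```

```text
t 3.33 face mm [  -0.3 -211.3  150.7] F [-0.16  0.19  0.12] gap 44.1 0.0 tool z [-0.255 -0.021 -0.967] j [-0.45  0.59  0.44  1.65 -0.13  2.64]
(0, 105, 60, 0.0) shift [-1.7, -316.6, 89.8] rot [0.003, -0.003, -0.006] [0.516 0.085 0.143]
```

step_arm:
  moves:
    - [[0,-25,0],[0,0,-0.124],0]
    - [[0,-50,0],[0,0,-0.248],0]
    - [[0,-75,0],[0,0,-0.372],0]
    - [[0,-100,0],[0,0,-0.496],0]
    - [[0,-125,0],[0,0,-0.62],0]
    - [[0,-150,0],[0,0,-0.744],0]
    - [[0,-175,0],[0,0,-0.868],0]
    - [[0,-200,0],[0,0,-1.0],0]

```text
clock: 4.0
tcp_pos: [0.5455, -0.0238, 0.2282]
orientation: [-0.059, 0.853, 0.505, -0.118]
wrist_force: [1.2, -0.5, 0.1]
finger_gap: 0.0001
grip_force: 0.0
```

step_arm:
  moves:
    - [[0,0,0],[0,0,-0.124],0]
    - [[0,0,0],[0,0,-0.248],0]
    - [[0,0,0],[0,0,-0.372],0]
    - [[0,0,0],[0,0,-0.496],0]
    - [[0,0,0],[0,0,-0.62],0]
    - [[0,0,0],[0,0,-0.744],0]
    - [[0,0,0],[0,0,-0.868],0]
    - [[0,0,0],[0,0,-1.0],0]

```text
clock: 4.67
tcp_pos: [0.5457, -0.025, 0.2282]
orientation: [-0.108, 0.509, 0.85, -0.076]
wrist_force: [0.4, -0.1, -0.0]
finger_gap: 0.0001
grip_force: 0.0
```

```bash
sed -i 's/Y=np.cross(Z,X)/X=-X;Y=np.cross(Z,X)/' h.py; python3 -c "
from h import *
where();goto(0,105,60);goto(0,105,100)
"
```

```text
t 4.67 face mm [ -1.2  -7.2 147.9] F [ 0.42 -0.07 -0.03] gap 0.1 0.0 tool z [-0.261 -0.019 -0.965] j [-0.16  0.49  0.26  1.6  -0.06  0.93]
(0, 105, 60, 0.0) shift [101.8, 47.1, 87.9] rot [-0.002, -0.002, -1.15] [0.516 0.085 0.143]
(0, 105, 100, 0.0) shift [101.9, 47.0, 47.9] rot [-0.002, -0.002, -1.15] [0.527 0.086 0.182]
```

step_arm:
  moves:
    - [[20,9,10],[0,0,-0.124],0]
    - [[40,18,20],[0,0,-0.248],0]
    - [[60,27,30],[0,0,-0.372],0]
    - [[80,36,40],[0,0,-0.496],0]
    - [[95,44,46],[0,0,-0.62],0]
    - [[102,47,48],[0,0,-0.744],0]
    - [[102,47,48],[0,0,-0.868],0]
    - [[102,47,48],[0,0,-0.99],0]

```text
clock: 5.33
tcp_pos: [0.5267, 0.0869, 0.1809]
orientation: [-0.131, 0.044, 0.99, -0.016]
wrist_force: [0.8, 0.3, 0.1]
finger_gap: 0.0001
grip_force: 0.0
```

step_arm:
  moves:
    - [[0,0,20],[0,0,-0.1],0]
    - [[0,0,40],[0,0,-0.165],0]
    - [[0,0,60],[0,0,-0.165],0]
    - [[0,0,66],[0,0,-0.165],0]
    - [[0,0,66],[0,0,-0.165],0]
    - [[0,0,66],[0,0,-0.165],0]

```text
clock: 5.83
tcp_pos: [0.5107, 0.0845, 0.1184]
orientation: [-0.131, -0.034, 0.991, -0.005]
wrist_force: [0.5, 0.4, -0.2]
finger_gap: -0.0002
grip_force: 0.0
```

```bash
python3 -c "
from h import *
where();goto(0,105,28)
"
```

```text
t 5.83 face mm [  0.9 104.5  34.8] F [ 0.52  0.39 -0.25] gap -0.2 0.0 tool z [-0.259 -0.02  -0.966] j [ 0.02  0.48 -0.02  1.33 -0.01 -0.05]
(0, 105, 28, 0.0) shift [0.9, 0.5, 6.8] rot [-0.001, -0.001, -0.002] [0.508 0.085 0.112]
```

step_arm:
  moves:
    - [[0,0,4],[0,0,0],0]
    - [[0,0,8],[0,0,0],0]
    - [[0,0,10],[0,0,0],0]
    - [[0,0,10],[0,0,0],0]

```text
clock: 6.17
tcp_pos: [0.5085, 0.0842, 0.1086]
orientation: [-0.13, -0.034, 0.991, -0.005]
wrist_force: [-0.7, 0.5, 0.3]
finger_gap: 0.0
grip_force: 0.0
```

step_arm:
  moves:
    - [[0,0,1],[0,0,0],0]
    - [[0,0,1],[0,0,0],0]

```text
clock: 6.33
tcp_pos: [0.5084, 0.0842, 0.1078]
orientation: [-0.13, -0.034, 0.991, -0.005]
wrist_force: [0.4, -0.0, 0.4]
finger_gap: 0.0001
grip_force: 0.0
```

step_arm:
  moves:
    - [[0,0,1],[0,0,0],0]
    - [[0,0,1],[0,0,0],0]

```text
clock: 6.5
tcp_pos: [0.508, 0.0842, 0.1067]
orientation: [-0.13, -0.034, 0.991, -0.005]
wrist_force: [-0.9, 0.3, 0.4]
finger_gap: -0.0
grip_force: 0.0
```

step_arm:
  moves:
    - [[0,0,1],[0,0,0],0]
    - [[0,0,1],[0,0,0],0]

```text
clock: 6.67
tcp_pos: [0.5078, 0.0842, 0.1058]
orientation: [-0.13, -0.034, 0.991, -0.005]
wrist_force: [-1.0, 0.4, -0.0]
finger_gap: -0.0002
grip_force: 0.4
```

step_arm:
  moves:
    - [[0,0,1],[0,0,0],0]
    - [[0,0,1],[0,0,0],0]

```text
clock: 6.83
tcp_pos: [0.5076, 0.0841, 0.1047]
orientation: [-0.13, -0.034, 0.991, -0.005]
wrist_force: [1.0, 0.7, 1.1]
finger_gap: -0.0002
grip_force: 0.5
```

step_arm:
  moves:
    - [[0,0,1],[0,0,0],0]
    - [[0,0,1],[0,0,0],0]

```text
clock: 7.0
tcp_pos: [0.5073, 0.0841, 0.1038]
orientation: [-0.13, -0.034, 0.991, -0.006]
wrist_force: [-0.2, -0.1, -0.0]
finger_gap: 0.0001
grip_force: 0.6
```

step_arm:
  moves:
    - [[0,0,1],[0,0,0],0]
    - [[0,0,1],[0,0,0],0]

```text
clock: 7.17
tcp_pos: [0.507, 0.0841, 0.1028]
orientation: [-0.13, -0.034, 0.991, -0.006]
wrist_force: [0.1, -0.9, 1.4]
finger_gap: 0.0001
grip_force: 0.7
```

step_arm:
  moves:
    - [[0,0,1],[0,0,0],0]
    - [[0,0,1],[0,0,0],0]
    - [[0,0,1],[0,0,0],0]

```text
clock: 7.42
tcp_pos: [0.5068, 0.0841, 0.1019]
orientation: [-0.13, -0.034, 0.991, -0.005]
wrist_force: [0.1, 0.5, 1.1]
finger_gap: 0.0001
grip_force: 0.8
```

```bash
python3 -c "
from h import *
where()
"
```

```text
t 7.42 face mm [  1.4 104.3  17.9] F [0.11 0.54 1.06] gap 0.1 0.8103829847095767 tool z [-0.258 -0.02  -0.966] j [ 0.02  0.49 -0.06  1.29 -0.02 -0.05]
```

step_arm:
  moves:
    - [[0,0,1],[0,0,0],0]
    - [[0,0,1],[0,0,0],0]

```text
clock: 7.58
tcp_pos: [0.5065, 0.084, 0.1008]
orientation: [-0.13, -0.034, 0.991, -0.006]
wrist_force: [0.4, -0.1, 1.1]
finger_gap: 0.0004
grip_force: 0.9
```

step_arm:
  moves:
    - [[0,0,1],[0,0,0],0]
    - [[0,0,1],[0,0,0],0]

```text
clock: 7.75
tcp_pos: [0.5065, 0.084, 0.1005]
orientation: [-0.13, -0.034, 0.991, -0.006]
wrist_force: [0.2, 0.3, 4.9]
finger_gap: 0.0002
grip_force: 2.4
```

step_arm:
  moves:
    - [[0,0,1],[0,0,0],0]
    - [[0,0,1],[0,0,0],0]

```text
clock: 7.92
tcp_pos: [0.5065, 0.084, 0.1003]
orientation: [-0.129, -0.034, 0.991, -0.006]
wrist_force: [-0.4, -0.0, 10.1]
finger_gap: -0.0001
grip_force: 4.5
```

step_arm:
  moves:
    - [[0,0,1],[0,0,0],0]
    - [[0,0,1],[0,0,0],0]

```text
clock: 8.08
tcp_pos: [0.5065, 0.084, 0.1001]
orientation: [-0.129, -0.034, 0.991, -0.006]
wrist_force: [0.0, 1.0, 13.8]
finger_gap: -0.0003
grip_force: 6.5
```

```bash
python3 -c "
from h import *
where()
"
```

```text
t 8.08 face mm [  1.5 104.3  16. ] F [1.000e-02 1.030e+00 1.376e+01] gap -0.3 6.48541804170236 tool z [-0.255 -0.02  -0.967] j [ 0.02  0.49 -0.06  1.28 -0.02 -0.05]
```

The left socket gave, from about 22 mm to a stop at 16.4 mm with only about 1 N, so it's the loose one. Tapping the middle.

step_arm:
  moves:
    - [[0,0,-30],[0,0,0],0]
    - [[0,-25,-30],[0,0,0],0]
    - [[0,-60,-30],[0,0,0],0]
    - [[0,-95,-30],[0,0,0],0]
    - [[0,-105,-30],[0,0,0],0]
    - [[0,-105,-22],[0,0,0],0]
    - [[0,-105,-14],[0,0,0],0]
    - [[0,-105,-14],[0,0,0],0]

```text
clock: 8.75
tcp_pos: [0.5147, -0.0194, 0.1097]
orientation: [-0.132, -0.034, 0.991, -0.005]
wrist_force: [-0.0, 0.4, -0.8]
finger_gap: -0.0
grip_force: 0.0
```

step_arm:
  moves:
    - [[0,0,1],[0,0,0],0]
    - [[0,0,2],[0,0,0],0]
    - [[0,0,3],[0,0,0],0]
    - [[0,0,3],[0,0,0],0]

```text
clock: 9.08
tcp_pos: [0.5158, -0.0198, 0.1088]
orientation: [-0.13, -0.035, 0.991, -0.006]
wrist_force: [-0.8, 0.4, 0.5]
finger_gap: -0.0
grip_force: 0.0
```

step_arm:
  moves:
    - [[0,0,1],[0,0,0],0]
    - [[0,0,1.5],[0,0,0],0]
    - [[0,0,1.5],[0,0,0],0]

```text
clock: 9.33
tcp_pos: [0.5155, -0.0205, 0.1074]
orientation: [-0.13, -0.034, 0.991, -0.006]
wrist_force: [-0.1, -0.2, 0.1]
finger_gap: 0.0001
grip_force: 0.0
```

```bash
python3 -c "
from h import *
where()
"
```

```text
t 9.33 face mm [ 1.2 -0.6 23.6] F [-0.14 -0.18  0.13] gap 0.1 0.0 tool z [-0.258 -0.02  -0.966] j [-0.16  0.48 -0.04  1.3  -0.06 -0.22]
```

step_arm:
  moves:
    - [[0,0,1],[0,0,0],0]
    - [[0,0,1],[0,0,0],0]

```text
clock: 9.5
tcp_pos: [0.5154, -0.0206, 0.1066]
orientation: [-0.13, -0.034, 0.991, -0.005]
wrist_force: [0.0, 0.2, 0.6]
finger_gap: -0.0001
grip_force: 0.4
```

step_arm:
  moves:
    - [[0,0,1],[0,0,0],0]
    - [[0,0,1],[0,0,0],0]

```text
clock: 9.67
tcp_pos: [0.5154, -0.0206, 0.1064]
orientation: [-0.13, -0.034, 0.991, -0.006]
wrist_force: [0.7, 0.9, 5.7]
finger_gap: -0.0
grip_force: 2.5
```

step_arm:
  moves:
    - [[0,0,1],[0,0,0],0]
    - [[0,0,1],[0,0,0],0]

```text
clock: 9.83
tcp_pos: [0.5154, -0.0207, 0.1062]
orientation: [-0.129, -0.034, 0.991, -0.006]
wrist_force: [-0.1, 1.2, 9.8]
finger_gap: 0.0002
grip_force: 4.7
```

```bash
python3 -c "
from h import *
where()
"
```

```text
t 9.83 face mm [ 1.4 -0.8 22.4] F [-0.08  1.2   9.75] gap 0.2 4.652525286655873 tool z [-0.256 -0.02  -0.967] j [-0.16  0.48 -0.05  1.29 -0.06 -0.22]
```

Middle is rigid. Right now.

step_arm:
  moves:
    - [[0,0,-20],[0,0,0],0]
    - [[0,-35,-20],[0,0,0],0]
    - [[0,-70,-20],[0,0,0],0]
    - [[0,-105,-20],[0,0,0],0]
    - [[0,-105,-20],[0,0,0],0]
    - [[0,-105,-10],[0,0,0],0]
    - [[0,-105,-6],[0,0,0],0]
    - [[0,-105,-4],[0,0,0],0]

```text
clock: 10.5
tcp_pos: [0.5217, -0.1241, 0.1072]
orientation: [-0.132, -0.035, 0.991, -0.005]
wrist_force: [-0.4, 1.2, -0.3]
finger_gap: -0.0002
grip_force: 0.0
```

step_arm:
  moves:
    - [[0,0,1],[0,0,0],0]
    - [[0,0,2],[0,0,0],0]
    - [[0,0,2],[0,0,0],0]

```text
clock: 10.75
tcp_pos: [0.5223, -0.1243, 0.1068]
orientation: [-0.131, -0.035, 0.991, -0.005]
wrist_force: [0.2, 0.9, 0.7]
finger_gap: -0.0002
grip_force: 0.0
```

step_arm:
  moves:
    - [[0,0,1],[0,0,0],0]
    - [[0,0,1],[0,0,0],0]

```text
clock: 10.92
tcp_pos: [0.5226, -0.1247, 0.1065]
orientation: [-0.13, -0.035, 0.991, -0.005]
wrist_force: [0.2, 1.8, 3.7]
finger_gap: -0.0004
grip_force: 2.0
```

step_arm:
  moves:
    - [[0,0,1],[0,0,0],0]
    - [[0,0,1],[0,0,0],0]

```text
clock: 11.08
tcp_pos: [0.5225, -0.1247, 0.1063]
orientation: [-0.129, -0.035, 0.991, -0.005]
wrist_force: [-0.8, 3.3, 8.1]
finger_gap: -0.0005
grip_force: 4.1
```

```bash
python3 -c "
from h import *
where()
"
```

```text
t 11.08 face mm [   1.3 -105.1   22.4] F [-0.76  3.28  8.14] gap -0.5 4.055158457485959 tool z [-0.256 -0.02  -0.966] j [-0.33  0.51  0.    1.3  -0.1  -0.38]
```

Right is rigid too, so the left socket is the loose one. Moving above its tab.

step_arm:
  moves:
    - [[0,0,-40],[0,0,0],0]
    - [[0,30,-55],[0,0,0],20]
    - [[-10,65,-55],[0,0,0],50]
    - [[-20,100,-55],[0,0,0],50]
    - [[-30,135,-55],[0,0,0],50]
    - [[-40,170,-55],[0,0,0],50]
    - [[-49,205,-55],[0,0,0],50]
    - [[-49,210,-55],[0,0,0],50]

```text
clock: 11.75
tcp_pos: [0.5693, 0.094, 0.144]
orientation: [-0.13, -0.037, 0.991, -0.005]
wrist_force: [-0.4, -0.6, 0.3]
finger_gap: 0.05
grip_force: 0.0
```

step_arm:
  moves:
    - [[0,0,0],[0,0,0],50]
    - [[0,0,0],[0,0,0],50]

```text
clock: 11.92
tcp_pos: [0.5688, 0.0887, 0.1446]
orientation: [-0.13, -0.035, 0.991, -0.006]
wrist_force: [-0.8, -0.9, -0.4]
finger_gap: 0.0504
grip_force: 0.0
```

```bash
python3 - <<'E'
from h import *
where();goto(52,105,15)
im=imaging.read_camera("wrist");cv2.imwrite("pics/w3.png",im[:,:,::-1])
E
```

```text
t 11.92 face mm [ 50.4 104.6  75.2] F [-0.78 -0.87 -0.41] gap 50.4 0.0 tool z [-0.258 -0.021 -0.966] j [ 0.02  0.58  0.2   1.46 -0.01 -0.05]
(52, 105, 15, 0.0) shift [-1.6, 0.6, 60.2] rot [-0.003, 0.0, -0.0] [0.555 0.088 0.086]
```

View pics/w3.png

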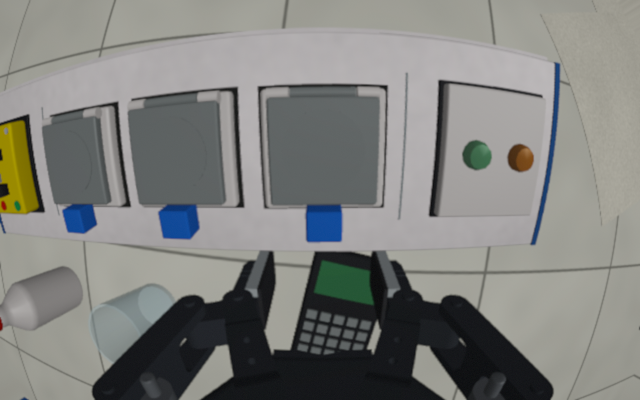

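Wrist view: tab at (324,223), fingers centred on column ~320, covers shut. Descending straddling the tab.

step_arm:
  moves:
    - [[-1,0.5,20],[0,0,0],50]
    - [[-1,0.5,40],[0,0,0],50]
    - [[-1,0.5,52],[0,0,0],50]
    - [[-1,0.5,59],[0,0,0],50]
    - [[-1,0.5,59],[0,0,0],50]
    - [[-1,0.5,59],[0,0,0],40]
    - [[-1,0.5,59],[0,0,0],30]
    - [[-1,0.5,59],[0,0,0],24]
  grip_force: 25

```text
clock: 12.63
tcp_pos: [0.5555, 0.0882, 0.0886]
orientation: [-0.129, -0.034, 0.991, -0.005]
wrist_force: [0.2, 3.1, 0.9]
finger_gap: 0.0243
grip_force: 1.7
```

step_arm:
  moves:
    - [[0,0,0],[0,0,0],20]
    - [[0,0,0],[0,0,0],20]
    - [[0,0,0],[0,0,0],20]
    - [[0,0,0],[0,0,0],20]

```text
clock: 12.97
tcp_pos: [0.5553, 0.0882, 0.0878]
orientation: [-0.13, -0.034, 0.991, -0.005]
wrist_force: [1.8, 2.4, 0.7]
finger_gap: 0.0235
grip_force: 28.7
```

```bash
python3 - <<'E'
from h import *
where()
# TCP offset from hinge in face frame, arc waypoints
st=telemetry.get_state();iv=Rw.inv().apply(st["tcp_pos"]-[q[0],q[1],0]);iv[2]-=.085
s=(iv[0]*c15-iv[2]*s15)*1e3;n=(iv[0]*s15+iv[2]*c15)*1e3
a=s+37.7;b=n-16.5
for th in np.arange(.12,1.25,.12):
    ss=a*np.cos(th)-b*np.sin(th);nn=a*np.sin(th)+b*np.cos(th)
    print(round(th,2),"shift x",round(-(ss-a),1),"z",round(-(nn-b),1))
goto(s,105,n,.12)
E
```

```text
t 12.97 face mm [ 52.  105.1  16.9] F [1.82 2.35 0.69] gap 23.5 28.70390474796295 tool z [-0.256 -0.019 -0.966] j [ 0.02  0.58  0.07  1.32 -0.01 -0.05]
0.12 shift x 0.7 z -10.7
0.24 shift x 2.7 z -21.3
0.36 shift x 5.9 z -31.6
0.48 shift x 10.3 z -41.4
0.6 shift x 15.9 z -50.6
0.72 shift x 22.5 z -59.0
0.84 shift x 30.1 z -66.7
0.96 shift x 38.5 z -73.3
1.08 shift x 47.7 z -78.9
1.2 shift x 57.5 z -83.4
(np.float64(51.98094700424501), 105, np.float64(16.85222575398453), 0.12) shift [-0.0, -0.1, 0.0] rot [-0.001, -0.118, -0.001] [0.555 0.088 0.088]
```

Tab gripped (23.5 mm gap, 28 N). Lifting along the arc, first part.

step_arm:
  moves:
    - [[0.2,0,-5.4],[0,-0.06,0],20]
    - [[0.7,0,-10.7],[0,-0.12,0],20]
    - [[1.5,0,-16],[0,-0.18,0],20]
    - [[2.7,0,-21.3],[0,-0.24,0],20]
    - [[4.2,0,-26.5],[0,-0.3,0],20]
    - [[5.9,0,-31.6],[0,-0.36,0],20]
    - [[5.9,0,-31.6],[0,-0.36,0],20]

```text
clock: 13.55
tcp_pos: [0.5571, 0.0883, 0.1214]
orientation: [0.052, -0.035, 0.998, 0.001]
wrist_force: [3.5, 2.9, 0.7]
finger_gap: 0.0233
grip_force: 28.6
```

```bash
python3 - <<'E'
from h import *
where()
a,b=89.7,.4
def P(th): return a*np.cos(th)-b*np.sin(th)-37.7, a*np.sin(th)+b*np.cos(th)+16.5
for th in (.36,.6,.72,.84,.96,1.08,1.14,1.2): s,n=P(th); goto(s,105.1,n,th)
E
```

```text
t 13.55 face mm [ 45.1 105.   49.8] F [3.52 2.95 0.67] gap 23.3 28.554655015468597 tool z [ 0.104  0.005 -0.995] j [ 0.01  0.27 -0.3   0.9   0.   -0.06]
(np.float64(46.10903539060071), 105.1, np.float64(48.47335745424674), 0.36) shift [-0.5, 0.1, 1.6] rot [-0.002, 0.007, -0.0] [0.558 0.088 0.12 ]
(np.float64(36.10674766804014), 105.1, np.float64(67.47856410949854), 0.6) shift [2.0, 0.0, -19.7] rot [-0.002, -0.233, 0.0] [0.553 0.088 0.141]
(np.float64(29.47322003514971), 105.1, np.float64(75.94752736749749), 0.72) shift [5.2, -0.0, -30.0] rot [-0.002, -0.353, 0.0] [0.549 0.088 0.151]
(np.float64(21.873558229976993), 105.1, np.float64(83.56147299172261), 0.84) shift [9.6, -0.0, -39.9] rot [-0.002, -0.473, 0.0] [0.543 0.087 0.16 ]
(np.float64(13.417066123378966), 105.1, np.float64(90.21089167102853), 0.96) shift [15.1, -0.1, -49.1] rot [-0.002, -0.593, 0.001] [0.537 0.087 0.169]
(np.float64(4.225371143630497), 105.1, np.float64(95.8001466232493), 1.08) shift [21.7, -0.1, -57.6] rot [-0.002, -0.713, 0.001] [0.53  0.086 0.176]
(np.float64(-0.6052263933816278), 105.1, np.float64(98.17146240317807), 1.14) shift [25.3, -0.1, -61.6] rot [-0.002, -0.773, 0.001] [0.526 0.086 0.18 ]
(np.float64(-5.569325057829268), 105.1, np.float64(100.24884911305088), 1.2) shift [29.2, -0.1, -65.3] rot [-0.002, -0.833, 0.001] [0.521 0.086 0.183]
```

step_arm:
  moves:
    - [[0.3,0,-9],[0,-0.11,0],20]
    - [[2,0,-19.7],[0,-0.233,0],20]
    - [[5.2,0,-30],[0,-0.353,0],20]
    - [[9.6,0,-39.9],[0,-0.473,0],20]
    - [[15.1,0,-49.1],[0,-0.593,0],20]
    - [[21.7,0,-57.6],[0,-0.713,0],20]
    - [[26.5,0,-62.8],[0,-0.79,0],20]
    - [[26.5,0,-62.8],[0,-0.79,0],20]

```text
clock: 14.22
tcp_pos: [0.5413, 0.0888, 0.2012]
orientation: [0.419, -0.031, 0.908, 0.013]
wrist_force: [1.0, 0.6, 1.3]
finger_gap: 0.0199
grip_force: 0.0
```

step_arm:
  moves:
    - [[0,0,0],[0,0,0],20]
    - [[0,0,0],[0,0,0],20]
    - [[0,0,0],[0,0,0],20]

```text
clock: 14.47
tcp_pos: [0.5391, 0.0889, 0.1962]
orientation: [0.414, -0.031, 0.909, 0.013]
wrist_force: [0.3, -0.6, 0.4]
finger_gap: 0.0201
grip_force: 0.0
```

```bash
python3 - <<'E'
from h import *
where()
a,b=89.7,.4;th=1.16
goto(a*np.cos(th)-b*np.sin(th)-37.7,105.1,a*np.sin(th)+b*np.cos(th)+16.5,th)
im=imaging.read_camera("side");t=imaging.read_camera("top")
cv2.imwrite("pics/c.png",np.hstack([cv2.resize(im[100:350,180:430],(400,400)),cv2.resize(t[120:310,160:460],(400,400))])[:,:,::-1])
where()
E
```

```text
t 14.47 face mm [  8.4 106.9 117.4] F [ 0.29 -0.57  0.41] gap 20.1 0.0 tool z [ 0.753  0.05  -0.656] j [-0.02 -0.24 -1.03 -0.07  0.06 -0.06]
(np.float64(-2.2459654557660045), 105.1, np.float64(98.89697466859), 1.16) shift [21.3, -1.8, -1.5] rot [-0.003, -0.043, 0.001] [0.524 0.086 0.181]
t 14.57 face mm [  8.5 107.  117.8] F [ 0.1   0.08 -0.6 ] gap 19.8 0.0 tool z [ 0.754  0.05  -0.656] j [-0.02 -0.24 -1.03 -0.07  0.06 -0.06]
```

View pics/c.png

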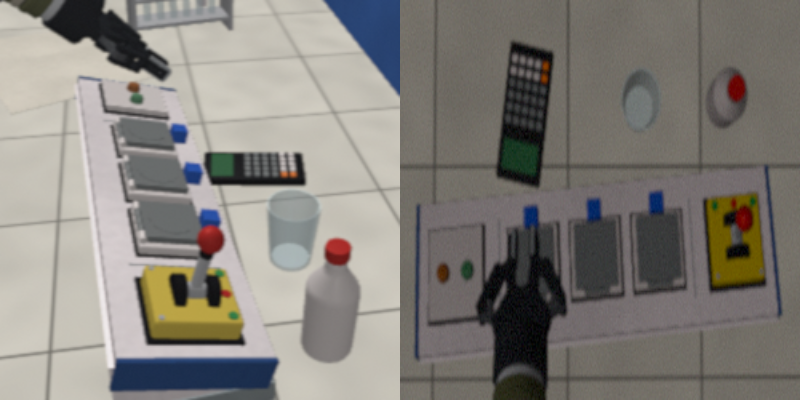

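The tab slipped out: joint 3 sits on its limit (-1.03). All covers are shut again, the lever is upright and nothing was disturbed. I'll regrasp with the tool leaning the other way so that the lift ends within range. To check that, I'll fit the planar kinematics from the logged poses.

```bash
cat > kin.py <<'E'
from h import *
# j2,j3,j4, face s,y,n
D=[(.64,.38,1.53,-3.8,-281.2,86.1),(.59,.31,1.50,-.7,-237.9,90),(.59,.44,1.65,-.3,-211.3,150.7),(.49,.26,1.6,-1.2,-7.2,147.9),(.48,-.02,1.33,.9,104.5,34.8),(.49,-.06,1.28,1.5,104.3,16),(.48,-.05,1.29,1.4,-.8,22.4),(.51,0,1.30,1.3,-105.1,22.4),(.58,.2,1.46,50.4,104.6,75.2),(.58,.07,1.32,52,105.1,16.9),(.27,-.3,.9,45.1,105,49.8),(-.24,-1.03,-.07,8.4,106.9,117.4)]
D=[(a,b,c,*world(q,svc(s/1e3,y/1e3,n/1e3))) for a,b,c,s,y,n in D]+[(.313,.046,1.304,.147,-.5555,.2305),(.48,.28,1.55,.4295,-.3828,.2388)]
A=[];v=[]
for a,b,c,x,y,z in D:
    e=a-b;f=e+c
    A+=[[0,np.sin(a),np.cos(e),np.sin(e),np.cos(f)],[1,np.cos(a),-np.sin(e),np.cos(e),-np.sin(f)]];v+=[np.hypot(x,y),z]
k=np.linalg.lstsq(np.array(A),np.array(v),rcond=None)[0]
if __name__=="__main__":print(k.round(3),"res mm",np.abs(A@k-v).max()*1e3)
h,L1,A2,B2,L3=k
def ik(s,y,n,psi,g=(.4,0,1.)):
    x=world(q,svc(s/1e3,y/1e3,n/1e3));r=np.hypot(x[0],x[1]);f=1.571+.262-psi
    def F(p):
        a,b=p;e=a-b
        return [L1*np.sin(a)+A2*np.cos(e)+B2*np.sin(e)+L3*np.cos(f)-r,h+L1*np.cos(a)-A2*np.sin(e)+B2*np.cos(e)-L3*np.sin(f)-x[2]]
    o=least_squares(F,g[:2]);a,b=o.x;return np.round([a,b,f-a+b,o.cost**.5*1e3],2)
E
python3 kin.py; python3 - <<'E'
from kin import *
# grasp: TCP relative to hinge in cover frame at grasp; tilt psi0; TCP placed so that tab point 14 mm behind tips
for psi0 in(-.4,-.6,-.8,-1.0):
    s0,n0=49-8*np.sin(-psi0),24-8*np.cos(psi0)
    print(psi0,round(s0,1),round(n0,1),end=" ")
    for th in(0,.6,1.1,1.2):
        a,b=s0+37.7,n0-16.5
        print(ik(a*np.cos(th)-b*np.sin(th)-37.7,105,a*np.sin(th)+b*np.cos(th)+16.5,psi0+th),end=" ")
    print()
E
```

```text
[0.233 0.519 0.412 0.063 0.446] res mm 4.801430953349284
-0.4 45.9 16.6 [0.96 0.58 1.86 0.  ] [ 0.37 -0.11  1.16  0.  ] [-0.07 -0.65  0.55  0.  ] [-0.15 -0.76  0.42  0.  ] 
-0.6 44.5 17.4 [1.18 0.91 2.16 0.  ] [0.54 0.12 1.42 0.  ] [ 0.07 -0.44  0.83  0.  ] [-0.02 -0.55  0.7   0.  ] 
-0.8 43.3 18.4 [1.49 1.42 2.56 8.08] [0.72 0.36 1.68 0.  ] [ 0.22 -0.23  1.08  0.  ] [ 0.12 -0.34  0.97  0.  ] 
-1.0 42.3 19.7 [ 1.58  1.42  2.68 30.51] [0.92 0.63 1.94 0.  ] [ 0.38 -0.01  1.33  0.  ] [ 0.29 -0.13  1.22  0.  ]
```

```bash
python3 - <<'E'
from kin import *
print(ik(55,105,110,.2),ik(65,105,80,-.4))
goto(40,105,115,.2)
E
```

```text
[0.42 0.06 1.27 0.  ] [1.04 0.9  2.09 0.  ]
(40, 105, 115, 0.2) shift [-11.2, -1.9, 29.5] rot [-0.003, 0.918, -0.001] [0.569 0.089 0.186]
```

step_arm:
  moves:
    - [[-1,-1,4],[0,0.12,0],50]
    - [[-3,-2,8],[0,0.24,0],50]
    - [[-4,-2,12],[0,0.36,0],50]
    - [[-6,-2,16],[0,0.48,0],50]
    - [[-7,-2,20],[0,0.6,0],50]
    - [[-9,-2,24],[0,0.72,0],50]
    - [[-11,-2,29],[0,0.84,0],50]
    - [[-11,-2,29],[0,0.92,0],50]

```text
clock: 15.23
tcp_pos: [0.571, 0.0889, 0.1869]
orientation: [-0.033, -0.034, 0.999, -0.003]
wrist_force: [0.6, 0.7, -0.5]
finger_gap: 0.0498
grip_force: 0.0
```

```bash
python3 - <<'E'
from kin import *
where();goto(60,105,85,-.4)
E
```

```text
t 15.23 face mm [ 41.5 104.6 116.6] F [ 0.58  0.69 -0.52] gap 49.8 0.0 tool z [-0.066 -0.007 -0.998] j [ 0.02  0.39  0.05  1.29 -0.01 -0.05]
(60, 105, 85, -0.4) shift [-12.0, 0.5, 34.6] rot [-0.002, 0.595, -0.003] [0.581 0.09  0.152]
```

step_arm:
  moves:
    - [[-3,0,7],[0,0.12,0],50]
    - [[-5,0,14],[0,0.24,0],50]
    - [[-7,0.5,21],[0,0.36,0],50]
    - [[-10,0.5,28],[0,0.48,0],50]
    - [[-12,0.5,34],[0,0.595,0],50]
    - [[-12,0.5,34],[0,0.595,0],50]
    - [[-12,0.5,34],[0,0.595,0],50]

```text
clock: 15.82
tcp_pos: [0.5784, 0.0899, 0.1416]
orientation: [-0.329, -0.032, 0.944, -0.012]
wrist_force: [-0.3, 0.3, -0.2]
finger_gap: 0.0499
grip_force: 0.0
```

```bash
python3 - <<'E'
from kin import *
where();goto(56,105,40,-.4);goto(49,105,17,-.4)
E
```

```text
t 15.82 face mm [ 60.5 105.1  74.8] F [-0.27  0.32 -0.24] gap 49.9 0.0 tool z [-0.62  -0.044 -0.783] j [ 0.03  1.02  0.84  2.06 -0.03 -0.03]
(56, 105, 40, -0.4) shift [-9.7, -0.1, 33.7] rot [-0.0, -0.009, -0.003] [0.565 0.089 0.109]
(49, 105, 17, -0.4) shift [-12.4, -0.1, 57.6] rot [-0.0, -0.009, -0.003] [0.552 0.088 0.089]
```

step_arm:
  moves:
    - [[0,0,0],[0,0,0],50]
    - [[-5,0,10],[0,0,0],50]
    - [[-9,0,20],[0,0,0],50]
    - [[-9,0,20],[0,0,0],50]
    - [[-9,0,20],[0,0,0],50]

```text
clock: 16.23
tcp_pos: [0.5738, 0.0899, 0.1387]
orientation: [-0.317, -0.032, 0.948, -0.012]
wrist_force: [0.8, 0.4, 0.2]
finger_gap: 0.0502
grip_force: 0.0
```

```bash
python3 - <<'E'
from kin import *
where();goto(49,105,17,-.4)
E
```

```text
t 16.23 face mm [ 56.8 105.5  70.8] F [0.79 0.35 0.16] gap 50.2 0.0 tool z [-0.6   -0.044 -0.799] j [ 0.03  0.98  0.76  2.   -0.03 -0.03]
(49, 105, 17, -0.4) shift [-13.0, -0.4, 52.8] rot [-0.002, 0.016, -0.003] [0.552 0.088 0.089]
```

step_arm:
  moves:
    - [[-6,0,15],[0,0.016,0],50]
    - [[-10,0,30],[0,0.016,0],50]
    - [[-13,0,42],[0,0.016,0],50]
    - [[-13,0,46],[0,0.016,0],50]
    - [[-13,0,46],[0,0.016,0],50]
    - [[-13,0,46],[0,0.016,0],50]

```text
clock: 16.73
tcp_pos: [0.5566, 0.0885, 0.0904]
orientation: [-0.327, -0.032, 0.944, -0.013]
wrist_force: [1.0, 0.6, -0.1]
finger_gap: 0.0503
grip_force: 0.0
```

```bash
python3 - <<'E'
from kin import *
where();goto(49,105,17,-.4)
E
```

```text
t 16.73 face mm [ 52.7 105.3  19.7] F [ 0.96  0.62 -0.14] gap 50.3 0.0 tool z [-0.617 -0.045 -0.785] j [ 0.03  0.97  0.62  1.89 -0.03 -0.03]
(49, 105, 17, -0.4) shift [2.3, -0.3, 3.9] rot [-0.001, -0.006, -0.003] [0.552 0.088 0.089]
```

step_arm:
  moves:
    - [[1,0,4],[0,0,0],50]
    - [[1,0,4],[0,0,0],40]
    - [[1,0,4],[0,0,0],30]
    - [[1,0,4],[0,0,0],24]
    - [[1,0,4],[0,0,0],20]
    - [[1,0,4],[0,0,0],20]
    - [[1,0,4],[0,0,0],20]
    - [[1,0,4],[0,0,0],20]
  grip_force: 35

```text
clock: 17.4
tcp_pos: [0.553, 0.0883, 0.0846]
orientation: [-0.329, -0.032, 0.944, -0.013]
wrist_force: [1.1, 1.4, 0.8]
finger_gap: 0.0233
grip_force: 36.7
```

```bash
cat > arc.py <<'E'
from kin import *
import sys
where()
st=telemetry.get_state();iv=Rw.inv().apply(st["tcp_pos"]-[q[0],q[1],0]);y=iv[1]*1e3;iv[2]-=.085
s=(iv[0]*c15-iv[2]*s15)*1e3;n=(iv[0]*s15+iv[2]*c15)*1e3
t0,psi=float(sys.argv[1]),float(sys.argv[2])   # present cover angle, tool tilt
a,b=s+37.7,n-16.5
for d in map(float,sys.argv[3:]):
    print(d,end=" ");goto(a*np.cos(d)-b*np.sin(d)-37.7,y,a*np.sin(d)+b*np.cos(d)+16.5,psi+d)
E
python3 arc.py 0 -.4 .1 .2 .3 .4
```

```text
t 17.4 face mm [ 50.7 105.3  13.2] F [1.13 1.36 0.83] gap 23.3 36.65393650531769 tool z [-0.621 -0.045 -0.783] j [ 0.03  0.97  0.6   1.87 -0.03 -0.03]
0.1 (np.float64(50.55715268964198), np.float64(105.27237085703949), np.float64(22.013822185226918), -0.30000000000000004) shift [3.6, -0.0, -8.1] rot [-0.001, -0.11, -0.003] [0.555 0.088 0.093]
0.2 (np.float64(49.56577083423822), np.float64(105.27237085703949), np.float64(30.79728913743093), -0.2) shift [8.0, -0.0, -15.7] rot [-0.001, -0.21, -0.003] [0.557 0.089 0.102]
0.3 (np.float64(47.70245824288736), np.float64(105.27237085703949), np.float64(39.43790230262917), -0.10000000000000003) shift [13.2, -0.1, -22.9] rot [-0.001, -0.31, -0.003] [0.557 0.089 0.111]
0.4 (np.float64(44.98583251907297), np.float64(105.27237085703949), np.float64(47.84932753028197), 0.0) shift [19.0, -0.1, -29.5] rot [-0.002, -0.41, -0.003] [0.556 0.089 0.12 ]
```

step_arm:
  moves:
    - [[1.7,0,-4.1],[0,-0.05,0],20]
    - [[3.6,0,-8.1],[0,-0.1,0],20]
    - [[5.7,0,-12],[0,-0.15,0],20]
    - [[8,0,-15.7],[0,-0.2,0],20]
    - [[10.5,0,-19.3],[0,-0.25,0],20]
    - [[13.2,0,-22.9],[0,-0.3,0],20]
    - [[13.2,0,-22.9],[0,-0.3,0],20]
    - [[13.2,0,-22.9],[0,-0.3,0],20]

```text
clock: 18.07
tcp_pos: [0.557, 0.0886, 0.1115]
orientation: [-0.184, -0.033, 0.982, -0.008]
wrist_force: [1.5, 1.0, -1.9]
finger_gap: 0.0233
grip_force: 36.5
```

```bash
python3 arc.py .3 -.1 .1 .2 .3 .4 
```

```text
t 18.07 face mm [ 47.5 105.3  40.2] F [ 1.48  1.01 -1.91] gap 23.3 36.474634408950806 tool z [-0.361 -0.027 -0.932] j [ 0.03  0.67  0.25  1.52 -0.02 -0.04]
0.1 (np.float64(44.724984765662356), np.float64(105.30193825393782), np.float64(48.605356438983144), 0.0) shift [3.7, -0.0, -8.0] rot [-0.002, -0.109, -0.002] [0.556 0.089 0.12 ]
0.2 (np.float64(41.10801573884393), np.float64(105.30193825393782), np.float64(56.673731230742746), 0.1) shift [8.2, -0.0, -15.7] rot [-0.002, -0.209, -0.002] [0.555 0.088 0.129]
0.3 (np.float64(36.70362306922948), np.float64(105.30193825393782), np.float64(64.34070337971474), 0.19999999999999998) shift [13.4, -0.1, -22.8] rot [-0.002, -0.309, -0.002] [0.553 0.088 0.138]
0.4 (np.float64(31.555813992475166), np.float64(105.30193825393782), np.float64(71.52966703455064), 0.30000000000000004) shift [19.3, -0.1, -29.4] rot [-0.002, -0.409, -0.002] [0.55  0.088 0.146]
```

Still gripped, with low forces. Same step again.

step_arm:
  moves:
    - [[1.7,0,-4.1],[0,-0.05,0],20]
    - [[3.7,0,-8],[0,-0.1,0],20]
    - [[5.8,0,-12],[0,-0.15,0],20]
    - [[8.2,0,-15.7],[0,-0.2,0],20]
    - [[10.6,0,-19.3],[0,-0.25,0],20]
    - [[13.4,0,-22.8],[0,-0.3,0],20]
    - [[16.3,0,-26.2],[0,-0.35,0],20]
    - [[16.3,0,-26.2],[0,-0.35,0],20]

```text
clock: 18.73
tcp_pos: [0.5512, 0.0883, 0.142]
orientation: [-0.01, -0.034, 0.999, -0.002]
wrist_force: [1.2, -0.7, -1.4]
finger_gap: 0.0232
grip_force: 36.3
```

```bash
python3 arc.py .65 .25 .1 .2 .3 .4 .5 
```

```text
t 18.73 face mm [ 34.1 105.4  68.2] F [ 1.15 -0.68 -1.43] gap 23.2 36.317771673202515 tool z [-0.019 -0.004 -1.   ] j [ 0.02  0.34 -0.14  1.11 -0.   -0.05]
0.1 (np.float64(28.556314016964606), np.float64(105.39319597130392), np.float64(75.09633919607583), 0.35) shift [3.7, -0.0, -8.0] rot [-0.003, -0.107, -0.002] [0.548 0.088 0.15 ]
0.2 (np.float64(22.37543567790791), np.float64(105.39319597130392), np.float64(81.4181957728782), 0.45) shift [8.2, -0.1, -15.7] rot [-0.003, -0.207, -0.001] [0.543 0.088 0.158]
0.3 (np.float64(15.594303443856376), np.float64(105.39319597130392), np.float64(87.09141119662044), 0.55) shift [13.4, -0.1, -22.8] rot [-0.003, -0.307, -0.001] [0.538 0.087 0.165]
0.4 (np.float64(8.280672146548355), np.float64(105.39319597130392), np.float64(92.05930057410421), 0.65) shift [19.3, -0.1, -29.4] rot [-0.003, -0.407, -0.001] [0.533 0.087 0.172]
0.5 (np.float64(0.5076171723414475), np.float64(105.39319597130392), np.float64(96.27222639683558), 0.75) shift [25.8, -0.1, -35.3] rot [-0.003, -0.507, -0.001] [0.526 0.087 0.178]
```

step_arm:
  moves:
    - [[1.7,0,-4.1],[0,-0.05,0],20]
    - [[3.7,0,-8],[0,-0.1,0],20]
    - [[8.2,0,-15.7],[0,-0.2,0],20]
    - [[13.4,0,-22.8],[0,-0.3,0],20]
    - [[19.3,0,-29.4],[0,-0.4,0],20]
    - [[25.8,0,-35.3],[0,-0.5,0],20]
    - [[25.8,0,-35.3],[0,-0.5,0],20]
    - [[25.8,0,-35.3],[0,-0.5,0],20]

```text
clock: 19.4
tcp_pos: [0.5246, 0.0862, 0.1763]
orientation: [0.235, -0.033, 0.971, 0.006]
wrist_force: [-2.1, -1.9, 2.5]
finger_gap: 0.0233
grip_force: 37.2
```

step_arm:
  moves:
    - [[0,0,0],[0,0,0],20]
    - [[0,0,0],[0,0,0],20]
    - [[0,0,0],[0,0,0],20]
    - [[0,0,0],[0,0,0],20]
    - [[0,0,0],[0,0,0],20]
    - [[0,0,0],[0,0,0],20]

```text
clock: 19.9
tcp_pos: [0.5266, 0.0864, 0.1768]
orientation: [0.236, -0.033, 0.971, 0.007]
wrist_force: [-2.8, -2.7, 0.5]
finger_gap: 0.023
grip_force: 37.0
```

```bash
python3 - <<'E'
from h import *
where()
im=imaging.read_camera("side");t=imaging.read_camera("top");w=imaging.read_camera("wrist")
cv2.imwrite("pics/d.png",np.vstack([np.hstack([cv2.resize(im[100:350,180:430],(400,300)),cv2.resize(t[120:310,160:460],(400,300))]),cv2.resize(w[:240],(800,300))])[:,:,::-1])
where()
E
```

```text
t 19.9 face mm [  1.2 105.3  95.3] F [-2.76 -2.73  0.51] gap 23.0 37.04184114933014 tool z [ 0.459  0.029 -0.888] j [-0.01 -0.09 -0.68  0.51  0.03 -0.07]
t 20.05 face mm [  0.9 105.3  95.5] F [-1.33 -3.11  0.56] gap 23.1 36.9577431678772 tool z [ 0.459  0.029 -0.888] j [-0.01 -0.09 -0.68  0.5   0.03 -0.07]
```

View pics/d.png

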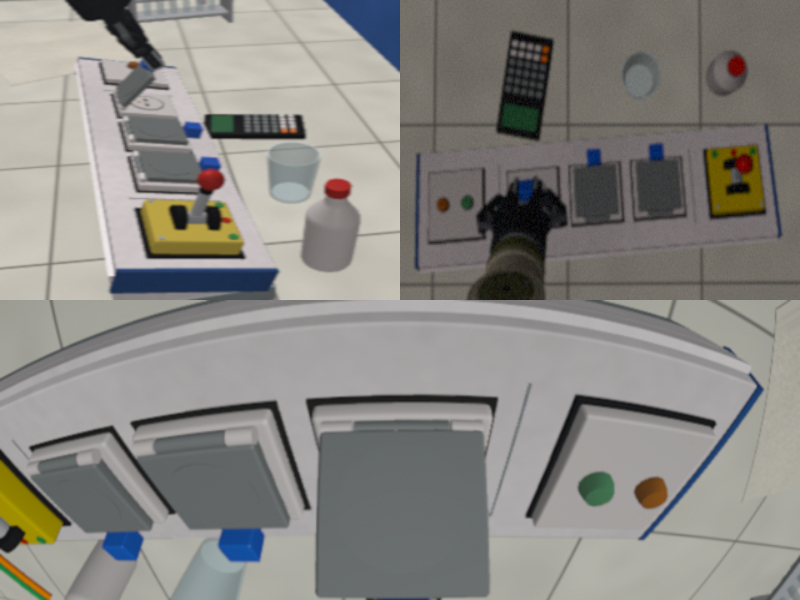

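The picture shows the left cover held open by its tab, the socket interior exposed, the other covers shut, the lever upright and the bystanders in place. I'll check the lever and tab positions, then hand in.

```bash
python3 - <<'E'
from h import *
t=imaging.read_camera("top");s=imaging.read_camera("side")
a=blobs(t,(0,170,60),(6,255,255),(400,195,450,245),30);b=blobs(s,(0,170,60),(6,255,255),(290,230,335,275),60);print(a,b)
X,_=tri(ray("top",a[0][0]),ray("side",b[0][0]));iv=Rw.inv().apply(X-[q[0],q[1],0]);iv[2]-=.085
n=iv[0]*s15+iv[2]*c15;print("knob",iv[1],n,"angle",np.arctan2(-.235-iv[1],n-.03))
B=((105,120,50),(130,255,255))
print(blobs(t,*B,(235,205,275,270),5),blobs(s,*B,(255,140,290,180),5))
for th in(1.0,1.15):
    r,f=.085,.088;P=world(q,svc(-.0377+r*np.cos(th+f),.105,.0165+r*np.sin(th+f)));print(th,proj("top",P),proj("side",P))
E
```

```text
[(array([417.5, 223.5]), [412, 218, 12, 12, 86])] [(array([311. , 249.6]), [304, 242, 15, 17, 193])]
knob -0.2357555226631233 0.09611445237174282 angle 0.011426998958359825
[(array([253.8, 240.1]), [248, 234, 12, 14, 132])] [(array([269.7, 154.1]), [268, 151, 5, 7, 18])]
1.0 [254.9893409  235.25985509] [277.80559994 154.58901185]
1.15 [254.87655473 240.16117084] [273.1576831  151.86425824]
```

The lever reads 0.01 rad and the cover about 1.15 rad. Handing in.

```bash
python3 -c "
from workcell import env
print(env.hand_in())"
```

```text
the job is handed in; nothing more can be done
None
```

I handed the job in with the isolator off (lever at about 0.01 rad), all three sockets tapped left to right, and the loose left-hand socket's cover held open at about 1.15 rad (66°). The tab slipped out once on a first lift; I regrasped it, and the other covers stayed shut and the bench items looked unmoved. The hand-in returned no verdict.

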